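# Hand-release the turntable brake

## Robot

A 6-joint arm with a two-finger parallel gripper is mounted at the origin on the work surface. World frame = base frame: x ahead of the robot, y to its left, z up, the work surface at z = 0. Lengths are in m, angles in rad, forces in N, time in s.
With the tool pointing down it reaches from about 0.35 to 0.725 m from the base axis. Payload 4.3 kg.
Tool frame: the origin (TCP) lies between the finger pads; the fingertips stand 8 mm ahead of it and the grasp point (between the pads) lies 11 mm behind it; z points along the fingers, y is the line along which they close (so a half turn about z gives the same grasp; the last joint's range is limited). The gripper opens to 85 mm and grips with 20 to 120 N. Pads are 22 mm wide; open, the fingers measure 114 mm over their backs; the gripper's body (76 mm by 85 mm) begins 54 mm behind the grasp point. The pads swing forward as they close: fully open they stand 13 mm farther back than shut.
Start: joints at [1.059, 0.377, 0.081, 1.274, 0, 1.46], TCP at [0.225, 0.529, 0.239] pointing down, gripper open.
Joint ranges: [-2.72, 2.72], [-0.84, 1.66], [-1.02, 1.22], [-1.77, 2.12], [-1.37, 1.28], [-3.14, 3.14]. Speed limits (rad/s): [2.57, 2.57, 3.14, 3.14, 3.14, 3.14].

## Interface

Orientations are given as a rotation vector (axis times angle).
In Python, from workcell import env gives the robot as it stands. The module is installed in compiled form; this text tells all that it offers.
- The arm moves only by the tool move_arm, never from a script. Its argument "targets" is a list of rows, each a list of 2 entries, a list of its own where there are three numbers: the shift along the tool's x, y, z as a fraction of full scale, then the turn, a rotation vector about the tool's x, y, z as a fraction of full scale. In form: [[[x, y, z], [wx, wy, wz]], ...]. A call has 1 to 20 rows; each row is the pose to reach, as a shift and turn from the pose commanded when the call began, along the tool's axes at that moment, turning the shorter way round; what a row does not reach only later rows make up. Full scale, the value 1, is 0.25 m for a shift and pi rad for a turn. A row lasts 1/10 s, in which the tool goes at most 50 mm and 8.59 degrees, less where a joint would pass 70% of its speed; a pose out of reach is approached as far as the arm can. A call with a number of a shift or a turn outside -1 to 1 is refused whole. A call with a gripper value outside its range is refused whole. "gripper" is the gripper command: -1 is fully open, 1 is shut, values between are in proportion, set as the call begins (left out, the last holds). The fingers move at their own pace and stop on an object; the grip force is fixed at half the most. Time passes only in rows, so rows that repeat a pose let the fingers close. It gives the time, the measured TCP pose, the force, the opening and the grip force at its end, in the units of the state.
- env.observe(): the state, without advancing time (a new reading comes with each control period).
- env.read_camera(name): name is "side" or "top"; returns a dict with "frame" (400x640x3 uint8, red, green, blue), "fx", "fy", "cx", "cy" (pixels), "extrinsics" (4x4, takes a point from world to camera coordinates). Camera axes: x right, y down, z forward; pixel columns grow to the right and rows downward; lengths in m; the calibration is good to about 2 mm. A picture is of the moment at which its call begins. There is no depth.
- env.finish_job(): hands the job in; it is judged then, once.
Trained networks look in a picture, given as the dict that the camera call returned (one of the last four; its "shot" number tells which), for a name from the list of things; names that differ only in an ending like _2 or _b are one class to them, and where a whole thing is asked for, a point or a joint stands for the part that bears it (a point fixed in the world has none). Each returns a list of dicts, best first, with "conf" (0 to 1); they miss things now and then, are a little off and sometimes report something else, mostly with a low value. They report only what shows in the picture. A call takes as long as a camera call.
- env.spot_in(picture, query): "pixel" ([column, row] in pixels, amid what is visible of it).
- env.cut_out(picture, query): "pixels" (400x640 bool, what is visible of it) and "pixel" ([column, row] in pixels, amid what is visible of it).
The state is a dict: "time": time; "joint_pos": joint angles; "joint_vel": joint speeds; "joint_efforts": joint torques, N m; "tcp_pos": TCP position; "orientation": TCP orientation; "contact_force": force on the tool from outside, world axes, zero at the start; "torque": the same for the moment, N m; "width": finger opening in m; "grasp_force": force on a finger pad.
Only numpy, scipy, OpenCV 4.12 (cv2) and the standard library are available. Lean on these libraries where they do the work, as an engineer would, in place of code of your own. Each camera call takes 0.05 s, during which the arm holds its last target. There are 200 camera calls.

## Task

The turntable's motor is switched off, so its spring brake has locked the disc. Lift the loose cover plate straight up off the two pins of the blue drive housing and lay it flat on the green cutting mat without dropping it; then take the yellow T-handle inside and draw the brake-release rod up against its spring until the whole red band just stands clear of the brass-rimmed sleeve, and finish while still holding it steady there in the gripper, so that I can turn the bust by hand. Leave the bust and the other things on the bench where they are.

Things in the scene. Friction and masses are not known exactly. Their poses are not given: they have to be found in the camera images.
- drive: fixed turntable drive. Origin on the bench under the middle of the blue open-topped housing: outside 170 (x) by 150 mm (y), rim 100 mm high, walls 6 mm, an 18 mm square boss in each inner corner; 6 mm steel pins stand 13 mm above the rim at (70, 60) and (-70, -60) mm. A motor 74 mm across sticks out 87 mm from its +x face, to 105 mm high. The turntable lies on its +y side. z up.
- disc_centre (a point): middle of the top of the fixed turntable disc, 276 mm across, 85 mm above the bench; 245 mm along the +y axis of drive
- cover: loose aluminium cover plate, 170 x 150 x 4 mm, about 0.3 kg, at first lying on the housing's rim with two 9 mm holes over the pins, axes along the drive's; origin at the centre of its underside, z up. A black bridge handle on top runs along its y axis.
- cover_grip (a point): centre of the cover's handle bar, 34 mm above the plate's underside. The bar is 12 mm thick (along the cover's x), 10 mm high, 58 mm long between its two legs; 25 mm free below the bar's underside down to the plate. Grasp it from above, closing along the cover's x axis.
- mat: fixed green cutting mat with white grid, 300 mm along its x, 220 mm along its y, 3 mm thick; origin under its middle, z up; nothing lies on it at first
- t_handle: yellow T-handle of the brake-release rod, inside the housing under the cover: bar 16 mm thick (its x), 64 mm long (its y), 14 mm high. Origin at the bar's centre, at first 10 mm below the rim, above the drive's origin; goes up with the rod. It swivels stiffly on the rod and stands up to 30 degrees off the drive's axes. At least 60 mm free either side along its x. Grasp from above, closing along its x.
- sleeve_mouth (a point): centre of the mouth of the fixed steel guide sleeve (14 mm across, brass rim), from which the 8 mm rod comes straight up; 66 mm above the bench, 24 mm below the T-handle's centre at first
- release_rod (a joint): how far the rod is drawn up out of its sleeve, m; 0 = home, stop at 0.060. The red band, 10 mm wide, is hidden in the sleeve at home; its lower edge comes level with the sleeve's mouth at 0.040, which is the length mark. The inner spring pulls it home when let go: about 7 N to start it, about 16 N at the mark.
- bust: terracotta bust on a dark wood block, about 135 mm wide over the shoulders and 195 mm tall, standing loose in the middle of the turntable disc; origin under its middle
- spatula: modelling tool (wood with a steel end) 160 mm long, 12 mm thick, lying on the turntable disc beside the bust; origin at its middle, underneath
- spray_brown: brown spray can, 58 mm across, 185 mm tall, origin under its middle; stays where it is
- spray_white: white spray can, 58 mm across, 175 mm tall, origin under its middle; stays where it is
- tape_roll: yellow roll of tape lying flat, 96 mm across, 25 mm high, origin under its middle; stays where it is
- filler_tub: white and orange tub of filler, 80 mm across, 75 mm tall, origin under its middle; stays where it is
- pencil_tin: flat metal pencil tin 170 x 55 x 20 mm (x, y, z), origin under its middle; stays where it is

How it is judged:
By the outcome, as a careful person would: the job done as asked, in the order asked, and still so for the second after the job is handed in, while the arm keeps its last pose, push and grip.
It also fails if it takes over 58 s, if anything falls off the work surface, if the arm or the gripper's body presses on something with over 40 N, if the wrist force passes 120 N, or if a joint passes its speed limit or range.

## Working session

There is one attempt and no reset: what is moved stays moved. The work goes in short steps, Python scripts to look and compute and a tool call to move; the robot and the scene stay as the last step left them, time stands still between calls to the robot, and variables do not carry over. Pictures are saved under pics/ and viewed, at most 10 in all, crops included, and the job is handed in when it is done.

Besides the shell and the picture viewer there is one more tool, called after ">>>" as name([rows], argument=value, ...), one row to a line, values as JSON. move_arm: Moves the arm, as the interface text tells. Its arguments: {"type":"object","properties":{"targets":{"type":"array"},"gripper":{"type":"number"}},"required":["targets"]}

```bash
mkdir -p pics; cat > h.py <<'E'
import numpy as np, cv2
from workcell import env
from scipy.spatial.transform import Rotation as R
def shot(cam,name=None):
    p=env.read_camera(cam)
    if name: cv2.imwrite('pics/'+name+'.png',p['frame'][:,:,::-1])
    return p
def proj(p,X):
    X=np.atleast_2d(X); E=np.array(p['extrinsics']); c=X@E[:3,:3].T+E[:3,3]
    return np.c_[p['fx']*c[:,0]/c[:,2]+p['cx'],p['fy']*c[:,1]/c[:,2]+p['cy']]
def atz(p,px,z):
    E=np.array(p['extrinsics']); Rm=E[:3,:3]; o=-Rm.T@E[:3,3]
    px=np.atleast_2d(np.array(px,float)); d=np.c_[(px[:,0]-p['cx'])/p['fx'],(px[:,1]-p['cy'])/p['fy'],np.ones(len(px))]@Rm
    return o+d*((z-o[2])/d[:,2])[:,None]
def st():
    s=env.observe(); print('t',s['time'],'tcp',np.round(s['tcp_pos'],4),'rv',np.round(s['orientation'],3),'F',np.round(s['contact_force'],1),'w',s['width'],'g',s['grasp_force'],'q',np.round(s['joint_pos'],3)); return s
E
python3 - <<'E'
from h import *
s=st(); print(np.round(R.from_rotvec(s['orientation']).as_matrix(),3))
pics={}
for c in ('top','side'):
    p=shot(c,c+'0'); print(c,np.round(p['extrinsics'],3).tolist(),p['fx'])
    for q in ['cover','cover_grip','mat','bust','spray_brown','spray_white','tape_roll','filler_tub','pencil_tin','drive','spatula']:
        try: r=env.cut_out(p,q)
        except Exception as e: print(q,e); continue
        for d in r[:2]:
            print(q,round(d['conf'],2),np.round(d['pixel']),np.round(atz(p,d['pixel'],{'cover':.104,'cover_grip':.134,'drive':.1,'mat':.003,'disc_centre':.085}.get(q,.05))[0],3), d['pixels'].sum(), np.round(cv2.boxPoints(cv2.minAreaRect(np.argwhere(d['pixels'])[:,::-1].astype(np.float32)))).tolist() if q in('mat','cover') else '')
E
```

```text
t 0.0 tcp [0.2245 0.5287 0.2384] rv [-6.270e-01 -3.078e+00  3.000e-03] F [-0.5 -0.4 -0.4] w 0.08517145113611044 g 0.0 q [ 1.059  0.378  0.08   1.274 -0.     1.46 ]
[[-0.92   0.391 -0.001]
 [ 0.391  0.92  -0.002]
 [ 0.    -0.002 -1.   ]]
top [[-0.009, -1.0, -0.002, -0.056], [-0.994, 0.009, -0.112, 0.517], [0.112, 0.001, -0.994, 1.406], [0.0, 0.0, 0.0, 1.0]] 498.01376088927424
cover 0.56 [267. 199.] [0.536 0.084 0.104] 3455 [[237.0, 166.0], [295.0, 165.0], [296.0, 228.0], [238.0, 229.0]]
cover_grip 0.79 [265. 197.] [0.539 0.086 0.134] 3367 
cover_grip 0.52 [343. 108.] [ 0.781 -0.126  0.134] 658 
mat 0.87 [401. 187.] [ 0.584 -0.3    0.003] 7574 [[356.0, 233.0], [370.0, 133.0], [445.0, 143.0], [431.0, 243.0]]
mat 0.38 [200. 203.] [0.54  0.293 0.003] 6980 [[123.0, 161.0], [289.0, 133.0], [306.0, 231.0], [139.0, 259.0]]
bust 0.58 [172. 200.] [0.544 0.361 0.05 ] 1905 
bust 0.17 [145. 220.] [0.487 0.436 0.05 ] 120 
spray_white 0.57 [343. 109.] [ 0.807 -0.129  0.05 ] 695 
spray_white 0.57 [266. 200.] [0.543 0.093 0.05 ] 3307 
tape_roll 0.94 [401. 282.] [ 0.308 -0.285  0.05 ] 500 
tape_roll 0.
[... 621 characters left out ...]
7 [356. 272.] [ 0.57  -0.305  0.003] 4350 [[305.0, 259.0], [395.0, 232.0], [410.0, 283.0], [320.0, 309.0]]
mat 0.64 [286. 179.] [0.591 0.297 0.003] 2856 [[231.0, 167.0], [281.0, 123.0], [345.0, 195.0], [295.0, 240.0]]
bust 0.6 [267. 148.] [0.593 0.494 0.05 ] 1069 
spray_brown 0.84 [207. 178.] [0.275 0.407 0.05 ] 597 
spray_white 0.68 [379. 204.] [ 0.815 -0.084  0.05 ] 669 
tape_roll 0.74 [280. 301.] [ 0.279 -0.326  0.05 ] 503 
filler_tub 0.97 [278. 251.] [ 0.363 -0.128  0.05 ] 533 
filler_tub 0.57 [381. 335.] [ 0.483 -0.574  0.05 ] 1041 
pencil_tin 0.97 [379. 333.] [ 0.483 -0.566  0.05 ] 1074 
pencil_tin 0.3 [206. 179.] [0.273 0.403 0.05 ] 593 
drive 0.56 [286. 180.] [0.536 0.169 0.1  ] 2904
```

```bash
python3 - <<'E'
import cv2
a=cv2.imread('pics/top0.png');cv2.imwrite('pics/top0c.png',cv2.resize(a[90:310,90:490],None,fx=2,fy=2,interpolation=cv2.INTER_CUBIC))
b=cv2.imread('pics/side0.png');cv2.imwrite('pics/side0c.png',cv2.resize(b[60:360,170:450],None,fx=2,fy=2,interpolation=cv2.INTER_CUBIC))
E
```

```text
(no output)
```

View pics/top0c.png

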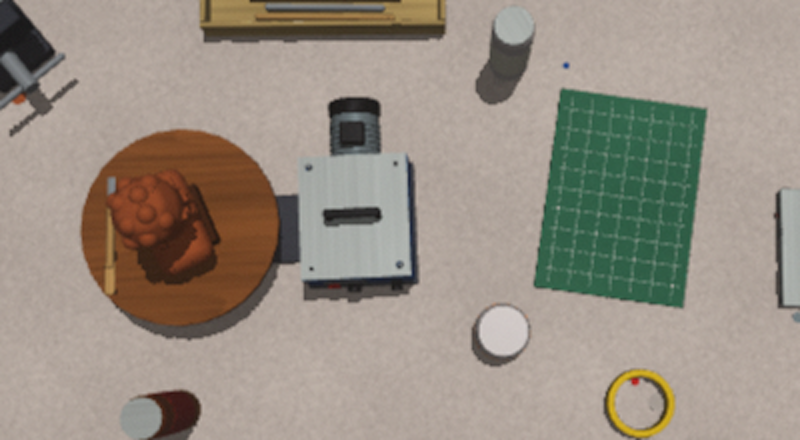

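View pics/side0c.png

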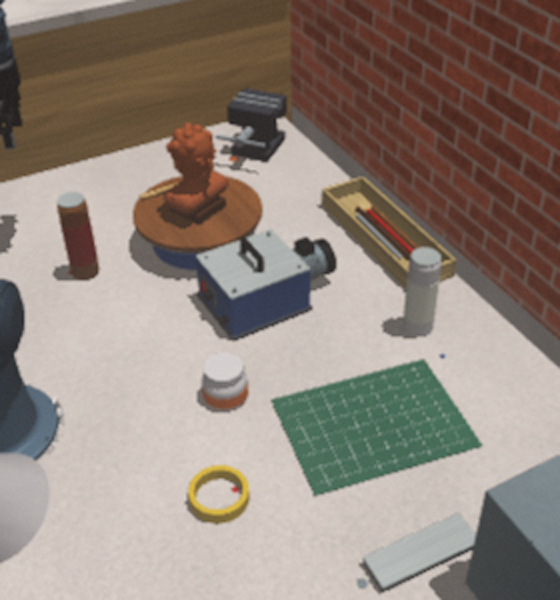

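The top view shows the housing with its motor pointing up (world +x), the cover handle at about pixel (266,197), the mat at about (400,188), and the tub and white can nearby. The bust is about 0.25 m to +y. I'll fit the poses of the cover and mat by overlaying projected polygons.

```bash
cat >> h.py <<'E'
from scipy.optimize import minimize
def rect(x,y,a,lx,ly,z):
    c=np.array([[1,1],[1,-1],[-1,-1],[-1,1]])*[lx/2,ly/2]
    Rm=np.array([[np.cos(a),-np.sin(a)],[np.sin(a),np.cos(a)]])
    return np.c_[c@Rm.T+[x,y],np.full(4,z)]
def fit(views,masks,x0,lx,ly,z,S=8):
    up=[cv2.resize(m.astype(np.uint8),None,fx=S,fy=S,interpolation=cv2.INTER_LINEAR) for m in masks]
    def cost(v):
        t=0
        for p,m in zip(views,up):
            im=np.zeros_like(m); cv2.fillPoly(im,[np.round((proj(p,rect(*v,lx,ly,z))+.5)*S).astype(np.int32)],1)
            t+=1-(im&m).sum()/(im|m).sum()
        return t
    x0=np.array(x0)
    r=minimize(cost,x0,method='Nelder-Mead',options=dict(initial_simplex=np.vstack([x0,x0+[.015,0,0],x0+[0,.015,0],x0+[0,0,.08]]),xatol=1e-4,fatol=1e-4))
    return r.x,r.fun
E
python3 - <<'E'
from h import *
v=[shot('top'),shot('side')]
hs=[cv2.cvtColor(p['frame'],cv2.COLOR_RGB2HSV) for p in v]
def msk(p,h,f,c,r):
    m=f(h).astype(np.uint8); k=np.zeros_like(m); cv2.circle(k,tuple(int(i) for i in c),r,1,-1)
    m=cv2.morphologyEx(m&k,cv2.MORPH_OPEN,np.ones((3,3)))
    n,l,s,_=cv2.connectedComponentsWithStats(m); b=1+s[1:,4].argmax()
    cs,_=cv2.findContours((l==b).astype(np.uint8),0,2); o=np.zeros_like(m); cv2.drawContours(o,cs,-1,1,-1); return o
green=lambda h:(h[...,0]>50)&(h[...,0]<95)&(h[...,1]>70)
mm=[msk(v[0],hs[0],green,(400,188),75),msk(v[1],hs[1],green,(356,272),70)]
for i in range(2):print('plate hsv',hs[i][(205,197)[i],(258,290)[i]],hs[i][(190,270)[i],(320,250)[i]])
plate=lambda h:(h[...,1]<28)&(h[...,2]>120)
pm=[msk(v[0],hs[0],plate,(267,199),50),msk(v[1],hs[1],plate,(296,191),40)]
print([m.sum() for m in mm+pm])
for idx in ([0],[1],[0,1]):
    f=lambda ms,*a:[np.round(q,4) for q in fit([v[i] for i in idx],[ms[i] for i in idx],*a)]
    print(idx,'mat',f(mm,[.584,-.3,-.1],.3,.22,.003),'cover',f(pm,[.537,.082,.04],.17,.15,.104))
# handle: dark pixels
for i in range(2):
    d=((hs[i][...,2]<75)&(pm[i]>0)); ys,xs=np.nonzero(d); print('handle',i,len(xs),atz(v[i],[xs.mean(),ys.mean()],.132 if i==0 else .125))
big=v[0]['frame'].copy()
E
```

```text
plate hsv [ 60   6 172] [ 12  28 179]
plate hsv [ 72   7 180] [ 11  20 209]
[np.uint64(7338), np.uint64(2450), np.uint64(3427), np.uint64(1641)]
[0] mat [array([ 0.5798, -0.2953, -0.158 ]), np.float64(0.0291)] cover [array([0.5422, 0.087 , 0.0405]), np.float64(0.0245)]
[1] mat [array([ 0.611 , -0.3025, -0.1501]), np.float64(0.4284)] cover [array([0.5388, 0.0838, 0.0384]), np.float64(0.4709)]
[0, 1] mat [array([ 0.5801, -0.2974, -0.1514]), np.float64(0.4673)] cover [array([0.5418, 0.0868, 0.0344]), np.float64(0.5062)]
handle 0 175 [[0.53813272 0.0869438  0.132     ]]
handle 1 0 [[nan nan nan]]<stdin>:20: RuntimeWarning: Mean of empty slice.
  ret = ret.dtype.type(ret / rcount)
```

```bash
python3 - <<'E'
from h import *
v=[shot('top'),shot('side')]
s={}
for q in('cover','mat'): s[q]=[env.cut_out(p,q)[0]['pixels'] for p in v]
for q,a in(('mat',([.58,-.297,-.15],.3,.22,.003)),('cover',([.54,.085,.04],.17,.15,.104))):
  for i in(0,1):
    cs,_=cv2.findContours(s[q][i].astype(np.uint8),0,2); m=np.zeros((400,640),np.uint8); cv2.drawContours(m,cs,-1,1,-1)
    print(q,i,m.sum(),[np.round(x,4) for x in fit([v[i]],[m],*a)])
p=v[1]; b=cv2.resize(p['frame'][160:230,255:345,::-1],None,fx=7,fy=7,interpolation=cv2.INTER_CUBIC)
for z,c in((.104,(0,0,255)),):
  cv2.polylines(b,[np.round((proj(p,rect(.541,.0855,.04,.17,.15,z))+.5-[255,160])*7).astype(np.int32)],True,c)
a=np.array([-np.sin(.04),np.cos(.04)])*.029
hb=np.array([[.541-a[0],.0855-a[1],.139],[.541+a[0],.0855+a[1],.139]])
cv2.polylines(b,[np.round((proj(p,hb)+.5-[255,160])*7).astype(np.int32)],False,(255,0,255))
p=v[0]; t=cv2.resize(p['frame'][160:235,230:305,::-1],None,fx=7,fy=7,interpolation=cv2.INTER_CUBIC)[:490]
cv2.polylines(t,[np.round((proj(p,rect(.541,.0855,.04,.17,.15,.104))+.5-[230,160])*7).astype(np.int32)],True,(0,0,255))
cv2.polylines(t,[np.round((proj(p,hb)+.5-[230,160])*7).astype(np.int32)],False,(255,0,255))
cv2.imwrite('pics/fit.png',cv2.resize(np.hstack([b,t]),None,fx=.68,fy=.68))
E
```

```text
mat 0 7397 [array([ 0.5812, -0.2964, -0.1582]), np.float64(0.0241)]
mat 1 4185 [array([ 0.5766, -0.2959, -0.155 ]), np.float64(0.0346)]
cover 0 3465 [array([0.5423, 0.086 , 0.0395]), np.float64(0.0315)]
cover 1 1096 [array([0.5375, 0.0866, 0.0207]), np.float64(0.061)]
```

View pics/fit.png

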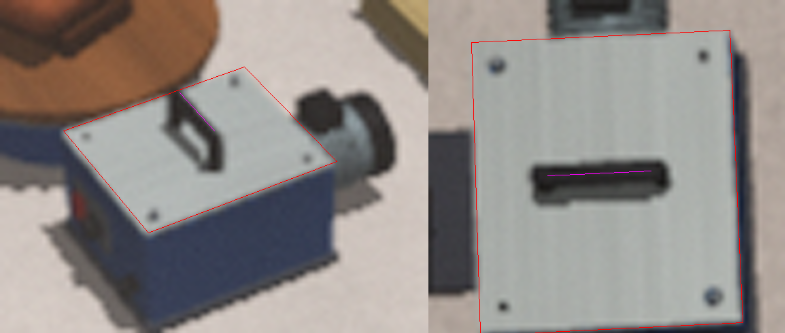

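The overlay matches: cover at about (0.541, 0.0855) with yaw 0.039, mat at (0.579, -0.296) with yaw -0.157. Next, a helper for the row numbers.

```bash
cat >> h.py <<'E'
def rows(*wps):
    "wps: (x,y,z,yaw of tool y) -> rows; tool vertical"
    s=st(); R0=R.from_rotvec(s['orientation'])
    for x,y,z,a in wps:
        ty=np.array([np.cos(a),np.sin(a),0]); tz=np.array([0,0,-1.]); T=np.c_[np.cross(ty,tz),ty,tz]
        w=(R0.inv()*R.from_matrix(T)).as_rotvec()/np.pi; d=R0.inv().apply(np.array([x,y,z])-s['tcp_pos'])/.25
        print([np.round(d,4).tolist(),np.round(w,4).tolist()])
E
python3 - <<'E'
from h import *
rows((.2245,.5287,.36,1.17),(.40,.25,.36,.6),(.541,.0855,.30,.039),(.541,.0855,.20,.039))
E
```

```text
t 1.6 tcp [0.2249 0.5293 0.2393] rv [0.627 3.078 0.   ] F [-0.6 -0.1 -0.3] w 0.08528385241775026 g 0.0 q [ 1.059  0.377  0.081  1.274 -0.     1.461]
[[0.0005, -0.0026, -0.4826], [0.0, 0.0, -0.0003]]
[[-1.0816, -0.754, -0.4827], [0.0, -0.0, 0.1811]]
[[-1.858, -1.1391, -0.2427], [0.0, -0.0, 0.3597]]
[[-1.858, -1.1391, 0.1573], [0.0, -0.0, 0.3597]]
```

>>> move_arm([
  [[0,0,-0.2],[0,0,0]],
  [[0,0,-0.4],[0,0,0]],
  [[0,0,-0.48],[0,0,0]],
  [[-0.2,-0.13,-0.48],[0,0,0.03]],
  [[-0.35,-0.25,-0.48],[0,0,0.07]],
  [[-0.5,-0.36,-0.48],[0,0,0.1]],
  [[-0.65,-0.47,-0.48],[0,0,0.13]],
  [[-0.8,-0.58,-0.48],[0,0,0.16]],
  [[-0.93,-0.65,-0.48],[0,0,0.18]],
  [[-0.93,-0.65,-0.48],[0,0,0.18]],
], gripper=0)

```text
time: 2.6
tcp_pos: [0.3775, 0.2856, 0.3594]
orientation: [1.47, 2.775, -0.0]
contact_force: [-1.4, 0.9, -0.3]
width: 0.0428
grasp_force: 0.0
```

```bash
python3 - <<'E'
from h import *
rows((.541,.0855,.30,.039),(.541,.0855,.18,.039))
E
```

```text
t 2.6 tcp [0.3775 0.2856 0.3594] rv [ 1.47   2.775 -0.   ] F [-1.4  0.9 -0.3] w 0.04281504916504109 g 0.0 q [ 5.150e-01  1.650e-01  1.040e-01  1.510e+00 -1.000e-03  1.489e+00]
[[-1.0293, 0.0911, 0.2392], [0.0003, 0.0004, 0.1775]]
[[-1.0286, 0.0908, 0.7192], [0.0003, 0.0004, 0.1775]]
```

>>> move_arm([
  [[-0.15,0.01,0],[0,0,0.03]],
  [[-0.3,0.03,0],[0,0,0.06]],
  [[-0.45,0.04,0.0],[0,0,0.09]],
  [[-0.6,0.05,0.05],[0,0,0.12]],
  [[-0.75,0.07,0.1],[0,0,0.15]],
  [[-0.9,0.08,0.15],[0,0,0.177]],
  [[-1,0.09,0.25],[0,0,0.177]],
  [[-1,0.09,0.4],[0,0,0.177]],
  [[-1,0.09,0.55],[0,0,0.177]],
  [[-1,0.09,0.65],[0,0,0.177]],
  [[-1,0.09,0.65],[0,0,0.177]],
])

```text
time: 3.7
tcp_pos: [0.5325, 0.0963, 0.1928]
orientation: [-2.163, -2.27, 0.009]
contact_force: [-0.5, 0.7, 0.6]
width: 0.0425
grasp_force: 0.0
```

```bash
python3 - <<'E'
from h import *
rows((.541,.0855,.15,.039),(.541,.0855,.122,.039))
E
```

```text
t 3.7 tcp [0.5325 0.0963 0.1928] rv [-2.163 -2.27   0.009] F [-0.5  0.7  0.6] w 0.04245145902442997 g 0.0 q [ 0.061  0.333 -0.104  1.142  0.     1.584]
[[-0.0447, 0.0331, 0.1711], [-0.0026, -0.0001, 0.003]]
[[-0.0447, 0.0341, 0.2831], [-0.0026, -0.0001, 0.003]]
```

>>> move_arm([
  [[-0.025,0.017,0.05],[-0.0013,0,0.0015]],
  [[-0.0447,0.0335,0.1],[-0.0026,0,0.003]],
  [[-0.0447,0.0335,0.1],[-0.0026,0,0.003]],
  [[-0.0447,0.0335,0.1],[-0.0026,0,0.003]],
])

```text
time: 4.1
tcp_pos: [0.5451, 0.0855, 0.1732]
orientation: [2.174, 2.259, 0.011]
contact_force: [0.3, 0.5, -0.1]
width: 0.0427
grasp_force: 0.0
```

```bash
python3 - <<'E'
from h import *
rows((.541,.0855,.15,.039),(.541,.0855,.122,.039))
p=shot('side'); cv2.imwrite('pics/hov.png',cv2.resize(p['frame'][120:220,235:355,::-1],None,fx=5,fy=5,interpolation=cv2.INTER_CUBIC))
E
```

```text
t 4.1 tcp [0.5451 0.0855 0.1732] rv [2.174 2.259 0.011] F [ 0.3  0.5 -0.1] w 0.042722414291840045 g 0.0 q [ 0.04   0.349 -0.133  1.079  0.     1.572]
[[0.0008, -0.0174, 0.0928], [0.003, -0.0001, -0.0001]]
[[0.0007, -0.0184, 0.2048], [0.003, -0.0001, -0.0001]]
```

View pics/hov.png

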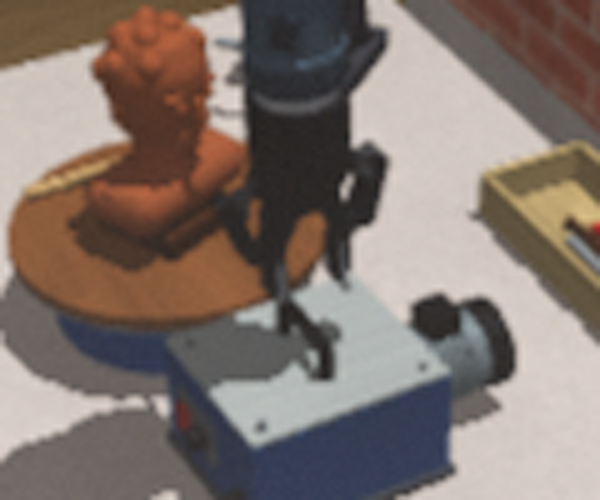

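The fingers stand over the handle, at (275,280) and (340,280) in the crop. The handle runs from (285,310) to (325,370). I'll correct x by -4 mm and descend.

>>> move_arm([
  [[0,-0.0174,0.03],[0.0015,0,0]],
  [[0,-0.0178,0.08],[0.003,0,0]],
  [[0,-0.018,0.13],[0.003,0,0]],
  [[0,-0.018,0.17],[0.003,0,0]],
  [[0,-0.0184,0.2],[0.003,0,0]],
  [[0,-0.0184,0.203],[0.003,0,0]],
  [[0,-0.0184,0.203],[0.003,0,0]],
  [[0,-0.0184,0.203],[0.003,0,0]],
])

```text
time: 4.95
tcp_pos: [0.5408, 0.0848, 0.1214]
orientation: [-2.179, -2.263, 0.0]
contact_force: [0.1, 0.7, 0.6]
width: 0.0427
grasp_force: 0.0
```

>>> move_arm([
  [[0,0,0],[0,0,0]],
  [[0,0,0],[0,0,0]],
  [[0,0,0],[0,0,0]],
], gripper=0.52)

```text
time: 5.25
tcp_pos: [0.5407, 0.0848, 0.1213]
orientation: [-2.179, -2.263, 0.001]
contact_force: [0.3, 0.8, 1.0]
width: 0.0203
grasp_force: 0.0
```

```bash
python3 - <<'E'
from h import *
rows((.541,.0855,.122,.039))
p=shot('side');q=shot('top'); a=cv2.resize(p['frame'][165:225,260:340,::-1],None,fx=5,fy=5,interpolation=cv2.INTER_CUBIC);b=cv2.resize(q['frame'][165:225,230:310,::-1],None,fx=5,fy=5,interpolation=cv2.INTER_CUBIC)
cv2.imwrite('pics/low.png',np.hstack([a,b]))
E
```

```text
t 5.25 tcp [0.5407 0.0848 0.1213] rv [-2.179e+00 -2.263e+00  1.000e-03] F [0.3 0.8 1. ] w 0.020278353669992047 g 0.0 q [ 0.04   0.385 -0.221  0.965  0.     1.572]
[[0.0028, 0.0013, -0.0027], [-0.0002, -0.0, -0.0003]]
```

View pics/low.png

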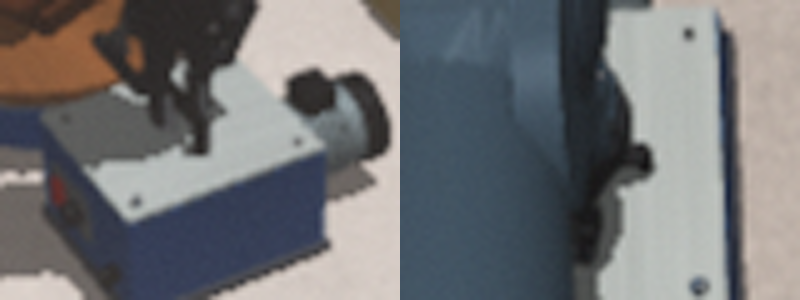

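With the fingers 20 mm apart there is no contact, so the handle is between them. I'll close the rest slowly.

>>> move_arm([
  [[0,0,0],[0,0,0]],
  [[0,0,0],[0,0,0]],
], gripper=0.62)

```text
time: 5.55
tcp_pos: [0.5404, 0.0848, 0.121]
orientation: [-2.178, -2.263, 0.001]
contact_force: [0.2, 0.0, -0.5]
width: 0.0165
grasp_force: 0.0
```

>>> move_arm([
  [[0,0,0],[0,0,0]],
  [[0,0,0],[0,0,0]],
], gripper=0.68)

```text
time: 5.75
tcp_pos: [0.5404, 0.0848, 0.121]
orientation: [-2.178, -2.263, 0.001]
contact_force: [0.0, 0.8, 0.5]
width: 0.0137
grasp_force: 0.0
```

Centred to within 1 mm, so I'll grip.

>>> move_arm([
  [[0,0,0],[0,0,0]],
  [[0,0,0],[0,0,0]],
  [[0,0,0],[0,0,0]],
  [[0,0,0],[0,0,0]],
], gripper=1)

```text
time: 6.15
tcp_pos: [0.5406, 0.0848, 0.1212]
orientation: [-2.178, -2.263, 0.001]
contact_force: [-0.0, -0.5, 1.4]
width: 0.0106
grasp_force: 58.8
```

```bash
python3 - <<'E'
from h import *
s=st(); rows((*(s['tcp_pos']+[0,0,.03]),.039))
E
```

```text
t 6.15 tcp [0.5406 0.0848 0.1212] rv [-2.178e+00 -2.263e+00  1.000e-03] F [-0.  -0.5  1.4] w 0.010610804211900138 g 58.781561851501465 q [ 0.04   0.386 -0.221  0.965  0.     1.572]
t 6.15 tcp [0.5406 0.0848 0.1212] rv [-2.178e+00 -2.263e+00  1.000e-03] F [-0.  -0.5  1.4] w 0.010610804211900138 g 58.781561851501465 q [ 0.04   0.386 -0.221  0.965  0.     1.572]
[[0.0, -0.0001, -0.12], [-0.0003, -0.0, -0.0003]]
```

>>> move_arm([
  [[0,0,-0.01],[0,0,0]],
  [[0,0,-0.02],[0,0,0]],
  [[0,0,-0.035],[0,0,0]],
  [[0,0,-0.05],[0,0,0]],
  [[0,0,-0.065],[0,0,0]],
  [[0,0,-0.08],[0,0,0]],
  [[0,0,-0.1],[0,0,0]],
  [[0,0,-0.12],[0,0,0]],
  [[0,0,-0.16],[0,0,0]],
  [[0,0,-0.22],[0,0,0]],
  [[0,0,-0.3],[0,0,0]],
  [[0,0,-0.36],[0,0,0]],
  [[0,0,-0.4],[0,0,0]],
  [[0,0,-0.4],[0,0,0]],
  [[0,0,-0.4],[0,0,0]],
])

```text
time: 7.65
tcp_pos: [0.5405, 0.0847, 0.2208]
orientation: [-2.178, -2.263, 0.001]
contact_force: [0.3, -0.8, -2.0]
width: 0.011
grasp_force: 58.5
```

```bash
python3 - <<'E'
from h import *
rows((.579,-.296,.22,-.157),(.579,-.296,.045,-.157))
p=shot('side');a=cv2.resize(p['frame'][90:230,235:375,::-1],None,fx=4,fy=4,interpolation=cv2.INTER_CUBIC)
q=shot('top')
for n in ('spray_white','filler_tub'):
  for v in (p,q):
    r=env.spot_in(v,n); print(n,[(round(d['conf'],2),np.round(atz(v,d['pixel'],.09 if 'spray' in n else .05)[0],3)) for d in r[:2]])
cv2.imwrite('pics/lift.png',a)
E
```

```text
t 7.65 tcp [0.5405 0.0847 0.2208] rv [-2.178e+00 -2.263e+00  1.000e-03] F [ 0.3 -0.8 -2. ] w 0.011015055510600436 g 58.52667152881622 q [ 0.04   0.327 -0.04   1.205  0.     1.572]
[[-1.5277, 0.0959, 0.0031], [-0.0004, 0.0, 0.0621]]
[[-1.5278, 0.0968, 0.7031], [-0.0004, 0.0, 0.0621]]
spray_white [(0.84, array([ 0.787, -0.109,  0.09 ]))]
spray_white [(0.68, array([ 0.787, -0.13 ,  0.09 ]))]
filler_tub [(0.69, array([ 0.368, -0.14 ,  0.05 ]))]
filler_tub [(0.93, array([ 0.385, -0.11 ,  0.05 ]))]
```

View pics/lift.png

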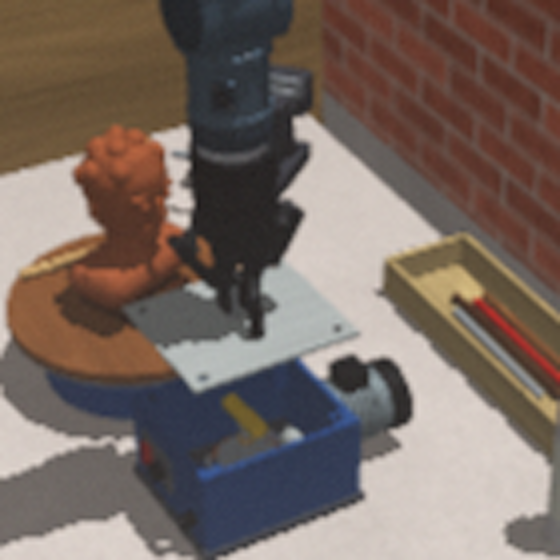

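The cover is lifted level, and the yellow T-handle shows in the housing at about crop (243,415). Carrying the plate to the mat.

>>> move_arm([
  [[-0.02,0.0,0],[0,0,0]],
  [[-0.07,0.005,0],[0,0,0.002]],
  [[-0.15,0.01,0],[0,0,0.005]],
  [[-0.25,0.016,0],[0,0,0.01]],
  [[-0.35,0.022,0],[0,0,0.014]],
  [[-0.45,0.028,0],[0,0,0.018]],
  [[-0.55,0.035,0],[0,0,0.022]],
  [[-0.65,0.041,0],[0,0,0.026]],
  [[-0.75,0.047,0],[0,0,0.03]],
  [[-0.85,0.053,0],[0,0,0.034]],
  [[-0.93,0.058,0],[0,0,0.037]],
  [[-0.98,0.062,0],[0,0,0.04]],
  [[-1,0.063,0],[0,0,0.04]],
  [[-1,0.063,0],[0,0,0.04]],
])

```text
time: 9.35
tcp_pos: [0.5657, -0.165, 0.2209]
orientation: [-2.317, -2.12, 0.001]
contact_force: [0.7, 0.9, -2.0]
width: 0.0105
grasp_force: 58.5
```

```bash
python3 - <<'E'
from h import *
rows((.579,-.296,.22,-.157),(.579,-.296,.05,-.157))
E
```

```text
t 9.35 tcp [ 0.5657 -0.165   0.2209] rv [-2.317e+00 -2.120e+00  1.000e-03] F [ 0.7  0.9 -2. ] w 0.010480408471993358 g 58.47930550575256 q [-0.391  0.413  0.087  1.246 -0.     1.268]
[[-0.5173, 0.0994, 0.0032], [-0.0004, -0.0001, 0.0218]]
[[-0.5175, 0.1003, 0.6832], [-0.0004, -0.0001, 0.0218]]
```

>>> move_arm([
  [[-0.03,0.005,0],[0,0,0.001]],
  [[-0.1,0.02,0],[0,0,0.004]],
  [[-0.2,0.04,0],[0,0,0.008]],
  [[-0.3,0.06,0],[0,0,0.012]],
  [[-0.4,0.08,0],[0,0,0.017]],
  [[-0.48,0.095,0.02],[0,0,0.021]],
  [[-0.517,0.1,0.08],[0,0,0.022]],
  [[-0.517,0.1,0.16],[0,0,0.022]],
  [[-0.517,0.1,0.25],[0,0,0.022]],
  [[-0.517,0.1,0.35],[0,0,0.022]],
  [[-0.517,0.1,0.45],[0,0,0.022]],
  [[-0.517,0.1,0.55],[0,0,0.022]],
  [[-0.517,0.1,0.63],[0,0,0.022]],
  [[-0.517,0.1,0.67],[0,0,0.022]],
  [[-0.517,0.1,0.68],[0,0,0.022]],
  [[-0.517,0.1,0.68],[0,0,0.022]],
  [[-0.517,0.1,0.68],[0,0,0.022]],
])

```text
time: 11.05
tcp_pos: [0.5801, -0.2958, 0.0521]
orientation: [2.387, 2.04, -0.0]
contact_force: [-0.1, -0.2, -1.0]
width: 0.0115
grasp_force: 58.5
```

```bash
python3 - <<'E'
from h import *
rows((.579,-.296,.0285,-.157),(.579,-.296,.0242,-.157))
p=shot('side');a=cv2.resize(p['frame'][200:330,290:430,::-1],None,fx=4,fy=4,interpolation=cv2.INTER_CUBIC)
cv2.imwrite('pics/mat.png',a)
E
```

```text
t 11.05 tcp [ 0.5801 -0.2958  0.0521] rv [ 2.387  2.04  -0.   ] F [-0.1 -0.2 -1. ] w 0.011485579521568786 g 58.509337306022644 q [-5.690e-01  6.340e-01  3.000e-03  9.380e-01 -1.000e-03  1.159e+00]
[[-0.0013, -0.0041, 0.0944], [0.0002, 0.0003, 0.0001]]
[[-0.0013, -0.0041, 0.1116], [0.0002, 0.0003, 0.0001]]
```

View pics/mat.png

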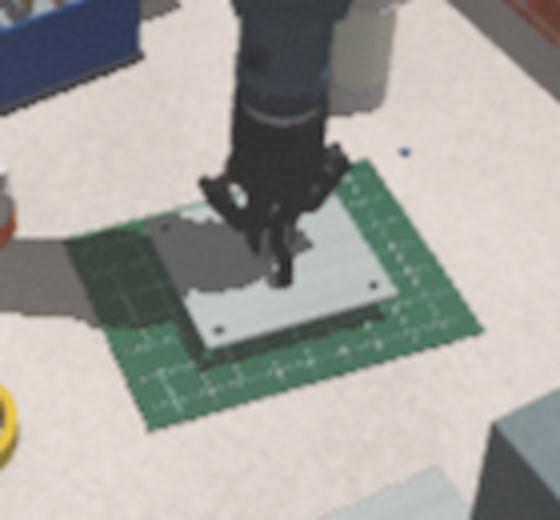

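The plate is level and central over the mat, its corners well inside the green. Lowering it slowly.

>>> move_arm([
  [[0,0,0.03],[0,0,0]],
  [[0,0,0.06],[0,0,0]],
  [[0,0,0.08],[0,0,0]],
  [[0,0,0.09],[0,0,0]],
  [[0,0,0.097],[0,0,0]],
  [[0,0,0.102],[0,0,0]],
  [[0,0,0.106],[0,0,0]],
  [[0,0,0.106],[0,0,0]],
  [[0,0,0.106],[0,0,0]],
])

```text
time: 12.0
tcp_pos: [0.5793, -0.2955, 0.0246]
orientation: [-2.388, -2.04, 0.001]
contact_force: [0.3, -0.0, -1.5]
width: 0.0114
grasp_force: 58.5
```

>>> move_arm([
  [[0,0,0.003],[0,0,0]],
  [[0,0,0.006],[0,0,0]],
  [[0,0,0.006],[0,0,0]],
])

```text
time: 12.3
tcp_pos: [0.5794, -0.2955, 0.0242]
orientation: [2.388, 2.041, -0.001]
contact_force: [-1.5, 1.3, 4.7]
width: 0.0108
grasp_force: 59.4
```

The plate is down: the force rose from -1.5 to +4.7 N. Releasing.

>>> move_arm([
  [[0,0,0],[0,0,0]],
  [[0,0,0],[0,0,0]],
  [[0,0,0],[0,0,0]],
  [[0,0,0],[0,0,0]],
], gripper=0.2)

```text
time: 12.7
tcp_pos: [0.5792, -0.2954, 0.0229]
orientation: [-2.388, -2.04, 0.001]
contact_force: [-0.2, -0.6, 0.1]
width: 0.0339
grasp_force: 0.0
```

>>> move_arm([
  [[0,0,-0.05],[0,0,0]],
  [[0,0,-0.15],[0,0,0]],
  [[0,0,-0.3],[0,0,0]],
  [[0,0,-0.5],[0,0,0]],
  [[0,0,-0.7],[0,0,0]],
  [[0,0,-0.8],[0,0,0]],
  [[0,0,-0.8],[0,0,0]],
], gripper=0)

```text
time: 13.4
tcp_pos: [0.5819, -0.297, 0.2298]
orientation: [2.381, 2.034, 0.004]
contact_force: [-0.0, 0.2, 0.1]
width: 0.043
grasp_force: 0.0
```

```bash
python3 - <<'E'
from h import *
p=shot('side'); q=shot('top')
for v,n in((p,'s'),(q,'t')):
  r=env.cut_out(v,'t_handle')
  for d in r[:2]:
    b=cv2.minAreaRect(np.argwhere(d['pixels'])[:,::-1].astype(np.float32)); pts=atz(v,cv2.boxPoints(b),.097)
    ys,xs=np.nonzero(d['pixels']); 
    P=atz(v,np.c_[xs,ys],.097)[:,:2]; c=P.mean(0); w,V=np.linalg.eigh(np.cov((P-c).T)); m=V[:,1]
    print(n,round(d['conf'],2),d['pixel'],len(xs),c,'long axis deg',np.degrees(np.arctan2(m[1],m[0])),2*np.sqrt(3*w))
  if n=='t':print([ (round(d['conf'],2),np.round(atz(v,d['pixel'],.007),3)) for d in env.spot_in(v,'cover')[:2]])
a=cv2.resize(p['frame'][165:225,260:340,::-1],None,fx=5,fy=5,interpolation=cv2.INTER_CUBIC);b=cv2.resize(q['frame'][165:235,225:305,::-1],None,fx=5,fy=5,interpolation=cv2.INTER_CUBIC)[:350]
c=cv2.resize(p['frame'][220:320,300:410,::-1],(400,350))
cv2.imwrite('pics/th.png',np.vstack([np.hstack([cv2.copyMakeBorder(a,0,50,0,0,0),b])]))
cv2.imwrite('pics/matc.png',c)
E
```

```text
s 0.44 [278.5, 253.2] 583 [ 0.35819071 -0.17183517] long axis deg 67.3551536928906 [0.0693809  0.12346276]
t 0.61 [266.6, 198.8] 128 [0.54100774 0.08637467] long axis deg 94.34947532648974 [0.01598414 0.06030926]
[(0.95, array([[ 0.612, -0.249,  0.007]]))]
```

View pics/th.png

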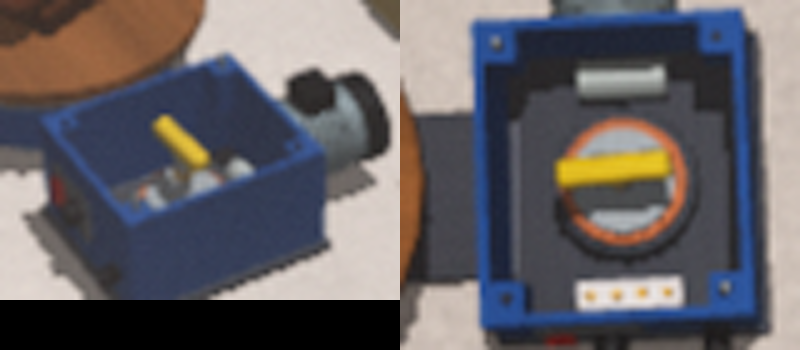

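The T-handle shows at top pixel (266.6,198.8), i.e. (0.541, 0.0864), with its long axis about 95° from world x. The housing is unobstructed around it.

```bash
python3 - <<'E'
from h import *
rows((.541,.0864,.23,.085))
E
```

```text
t 13.65 tcp [ 0.5784 -0.2948  0.2211] rv [-2.385 -2.038  0.003] F [ 0.   0.3 -0.3] w 0.042583536996620874 g 0.0 q [-5.690e-01  5.460e-01  2.990e-01  1.328e+00 -1.000e-03  1.159e+00]
[[1.4827, -0.386, -0.032], [-0.0014, -0.0006, -0.077]]
```

>>> move_arm([
  [[0.1,-0.026,0],[0,0,-0.005]],
  [[0.25,-0.065,0],[0,0,-0.013]],
  [[0.4,-0.104,0],[0,0,-0.02]],
  [[0.55,-0.143,0],[0,0,-0.03]],
  [[0.7,-0.182,0],[0,0,-0.04]],
  [[0.85,-0.22,0],[0,0,-0.05]],
  [[0.95,-0.25,0],[0,0,-0.06]],
  [[1,-0.26,0],[0,0,-0.077]],
  [[1,-0.26,0],[0,0,-0.077]],
  [[1,-0.26,0],[0,0,-0.077]],
])

```text
time: 14.65
tcp_pos: [0.5536, -0.0384, 0.2219]
orientation: [-2.124, -2.311, 0.004]
contact_force: [-0.1, 0.8, -0.1]
width: 0.0429
grasp_force: 0.0
```

```bash
python3 - <<'E'
from h import *
rows((.541,.0864,.22,.085),(.541,.0864,.13,.085))
E
```

```text
t 14.65 tcp [ 0.5536 -0.0384  0.2219] rv [-2.124 -2.311  0.004] F [-0.1  0.8 -0.1] w 0.04293793298278355 g 0.0 q [-1.830e-01  3.440e-01 -1.200e-02  1.218e+00 -1.000e-03  1.303e+00]
[[0.5018, -0.008, 0.0079], [-0.0011, -0.0001, -0.0002]]
[[0.5017, -0.0068, 0.3679], [-0.0011, -0.0001, -0.0002]]
```

>>> move_arm([
  [[0.12,-0.002,0],[0,0,0]],
  [[0.27,-0.004,0],[0,0,0]],
  [[0.4,-0.006,0],[0,0,0]],
  [[0.48,-0.008,0.05],[-0.001,0,0]],
  [[0.502,-0.008,0.15],[-0.001,0,0]],
  [[0.502,-0.007,0.25],[-0.001,0,0]],
  [[0.502,-0.007,0.33],[-0.001,0,0]],
  [[0.502,-0.007,0.36],[-0.001,0,0]],
  [[0.502,-0.007,0.36],[-0.001,0,0]],
  [[0.502,-0.007,0.36],[-0.001,0,0]],
  [[0.502,-0.007,0.36],[-0.001,0,0]],
])

```text
time: 15.75
tcp_pos: [0.5428, 0.0863, 0.1343]
orientation: [2.124, 2.311, 0.005]
contact_force: [-0.1, -0.4, -0.6]
width: 0.0422
grasp_force: 0.0
```

```bash
python3 - <<'E'
from h import *
rows((.541,.0864,.079,.085))
E
```

```text
t 15.75 tcp [0.5428 0.0863 0.1343] rv [2.124 2.311 0.005] F [-0.1 -0.4 -0.6] w 0.04217124630844181 g 0.0 q [ 0.042  0.376 -0.2    0.991  0.     1.528]
[[0.0011, -0.0081, 0.221], [0.0013, -0.0, -0.0002]]
```

>>> move_arm([
  [[0,-0.007,0.04],[0.001,0,0]],
  [[0,-0.007,0.09],[0.001,0,0]],
  [[0,-0.007,0.14],[0.001,0,0]],
  [[0,-0.007,0.18],[0.001,0,0]],
  [[0,-0.007,0.205],[0.001,0,0]],
  [[0,-0.007,0.215],[0.001,0,0]],
  [[0,-0.007,0.215],[0.001,0,0]],
  [[0,-0.007,0.215],[0.001,0,0]],
])

```text
time: 16.55
tcp_pos: [0.5404, 0.0865, 0.0796]
orientation: [-2.125, -2.314, 0.0]
contact_force: [-0.2, -0.5, -0.1]
width: 0.0427
grasp_force: 0.0
```

>>> move_arm([
  [[0,0,0],[0,0,0]],
  [[0,0,0],[0,0,0]],
  [[0,0,0],[0,0,0]],
], gripper=0.48)

```text
time: 16.85
tcp_pos: [0.5403, 0.0865, 0.0796]
orientation: [-2.125, -2.314, 0.0]
contact_force: [0.1, -0.2, 0.7]
width: 0.0225
grasp_force: 0.0
```

>>> move_arm([
  [[0,0,0],[0,0,0]],
  [[0,0,0],[0,0,0]],
], gripper=0.58)

```text
time: 17.05
tcp_pos: [0.5401, 0.0865, 0.0794]
orientation: [-2.124, -2.313, 0.001]
contact_force: [0.0, -0.7, 0.1]
width: 0.018
grasp_force: 0.0
```

>>> move_arm([
  [[0,0,0],[0,0,0]],
  [[0,0,0],[0,0,0]],
  [[0,0,0],[0,0,0]],
  [[0,0,0],[0,0,0]],
], gripper=1)

```text
time: 17.45
tcp_pos: [0.5405, 0.0864, 0.0795]
orientation: [-2.125, -2.314, 0.0]
contact_force: [1.1, -0.1, 1.9]
width: 0.0151
grasp_force: 58.9
```

```bash
python3 - <<'E'
from h import *
rows((.541,.0864,.121,.085))
E
```

```text
t 17.45 tcp [0.5405 0.0864 0.0795] rv [-2.125 -2.314  0.   ] F [ 1.1 -0.1  1.9] w 0.015055398526114592 g 58.896934390068054 q [ 0.043  0.423 -0.282  0.866  0.     1.528]
[[-0.0003, 0.0021, -0.1659], [-0.0001, -0.0, 0.0]]
```

Gripped. Drawing the rod up slowly from z = 0.0795 (home).

>>> move_arm([
  [[0,0,-0.01],[0,0,0]],
  [[0,0,-0.02],[0,0,0]],
  [[0,0,-0.03],[0,0,0]],
  [[0,0,-0.045],[0,0,0]],
  [[0,0,-0.06],[0,0,0]],
  [[0,0,-0.075],[0,0,0]],
  [[0,0,-0.09],[0,0,0]],
  [[0,0,-0.105],[0,0,0]],
  [[0,0,-0.12],[0,0,0]],
  [[0,0,-0.135],[0,0,0]],
  [[0,0,-0.145],[0,0,0]],
  [[0,0,-0.155],[0,0,0]],
  [[0,0,-0.162],[0,0,0]],
  [[0,0,-0.168],[0,0,0]],
  [[0,0,-0.168],[0,0,0]],
  [[0,0,-0.168],[0,0,0]],
  [[0,0,-0.168],[0,0,0]],
])

```text
time: 19.15
tcp_pos: [0.5403, 0.0864, 0.1197]
orientation: [-2.124, -2.313, 0.002]
contact_force: [7.8, 0.3, -16.3]
width: 0.0149
grasp_force: 58.6
```

```bash
python3 - <<'E'
from h import *
s=st()
p=shot('side'); q=shot('top')
for v,n in((p,'s'),(q,'t')):
  for k,z in (('t_handle',.132),('release_rod',.1),('cover',.007),('sleeve_mouth',.066)):
    try: print(n,k,[(round(d['conf'],2),np.round(d['pixel']),np.round(atz(v,d['pixel'],z)[0],3)) for d in env.spot_in(v,k)[:2]])
    except Exception as e: print(k,e)
print(proj(p,[[.541,.0864,.066],[.541,.0864,.076],[.541,.0864,.132]]))
a=cv2.resize(p['frame'][160:220,260:340,::-1],None,fx=6,fy=6,interpolation=cv2.INTER_CUBIC)
c=cv2.resize(p['frame'][215:325,290:410,::-1],(300,360))
cv2.imwrite('pics/end1.png',np.hstack([a,c]))
E
```

```text
t 19.15 tcp [0.5403 0.0864 0.1197] rv [-2.124e+00 -2.313e+00  2.000e-03] F [  7.8   0.3 -16.3] w 0.014891468926433442 g 58.63900601863861 q [ 0.043  0.388 -0.222  0.963  0.     1.528]
s t_handle []
s release_rod [(0.51, array([294., 187.]), array([0.543, 0.111, 0.1  ]))]
s cover [(0.64, array([355., 273.]), array([ 0.564, -0.307,  0.007])), (0.61, array([206., 177.]), array([0.285, 0.477, 0.007]))]
s sleeve_mouth [(0.6, array([287., 192.]), array([0.525, 0.136, 0.066]))]
t t_handle []
t release_rod []
t cover [(0.94, array([400., 186.]), array([ 0.585, -0.297,  0.007])), (0.25, array([172., 294.]), array([0.279, 0.367, 0.007]))]
t sleeve_mouth [(0.65, array([197., 203.]), array([0.533, 0.285, 0.066])), (0.45, array([345., 111.]), array([ 0.796, -0.133,  0.066]))]
[[296.47225829 197.6492059 ]
 [296.37442875 195.65847612]
 [295.81237393 184.2212429 ]]
```

View pics/end1.png

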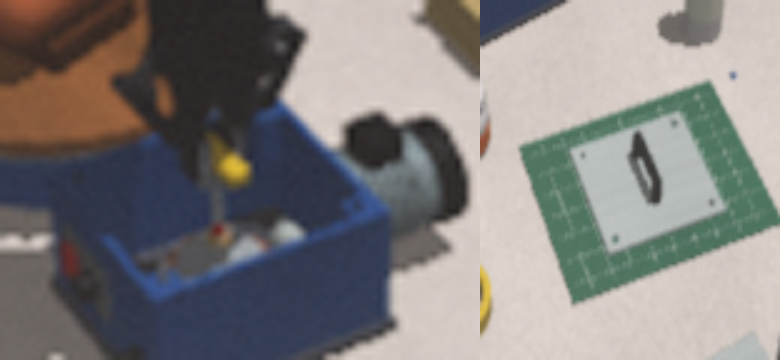

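The cover lies flat on the mat. The red band shows at crop (218,232), just above the brass rim. The rod is up 40.2 mm at 16.3 N, right at the mark, so I'll add about 2 mm of margin and relieve the 8 N side load.

>>> move_arm([
  [[0,0.001,-0.003],[0,0,0]],
  [[0,0.002,-0.006],[0,0,0]],
  [[0,0.003,-0.008],[0,0,0]],
  [[0,0.003,-0.008],[0,0,0]],
  [[0,0.003,-0.008],[0,0,0]],
  [[0,0.003,-0.008],[0,0,0]],
  [[0,0.003,-0.008],[0,0,0]],
])

```text
time: 20.35
tcp_pos: [0.5403, 0.0865, 0.1213]
orientation: [-2.123, -2.312, 0.004]
contact_force: [7.5, -0.5, -16.5]
width: 0.0149
grasp_force: 58.6
```

```bash
python3 - <<'E'
from h import *
s=st()
p=shot('side')
print(proj(p,[[.541,.0864,.066],[.541,.0864,.068],[.541,.0864,.078]]))
cv2.imwrite('pics/end2.png',cv2.resize(p['frame'][180:208,276:316,::-1],None,fx=18,fy=18,interpolation=cv2.INTER_NEAREST))
E
```

```text
t 20.35 tcp [0.5403 0.0865 0.1213] rv [-2.123 -2.312  0.004] F [  7.5  -0.5 -16.5] w 0.014889704813256383 g 58.63847851753235 q [ 0.043  0.388 -0.218  0.969  0.     1.528]
[[296.47225829 197.6492059 ]
 [296.45275238 197.25228095]
 [296.35477249 195.2584916 ]]
```

View pics/end2.png

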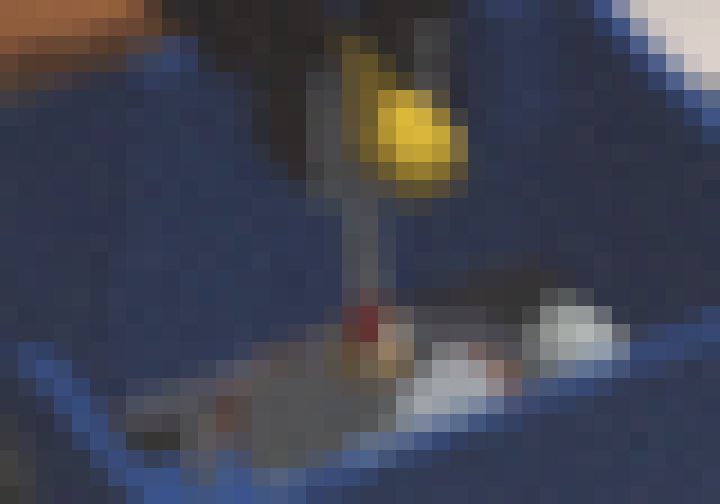

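The red band shows in full, about 2 px tall, just above the brass rim. The rod is up 41.8 mm and steady, so I'm handing in.

```bash
python3 -c "
from workcell import env
print(env.finish_job())"
```

```text
the job is handed in; nothing more can be done
None
```

I've handed the job in: the cover lies flat on the green mat, and the gripper is holding the T-handle steady about 41.8 mm up, with the whole red band just clear of the sleeve.

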